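# Feed the painted model-car wheels through the tray gate

### The arm

A 6-joint arm with a two-finger parallel gripper is mounted at the origin on the work surface. World frame = base frame: x ahead of the robot, y to its left, z up, the work surface at z = 0. Lengths are in m, angles in degrees, forces in N, time in s.
With the tool pointing down it reaches from about 0.25 to 0.725 m from the base axis. Payload 9.7 kg.
Tool frame: the origin (TCP) lies between the finger pads; the fingertips stand 11 mm ahead of it and the grasp point (between the pads) lies 8 mm behind it; z points along the fingers, y is the line along which they close (so a half turn about z gives the same grasp; the last joint's range is limited). The gripper opens to 85 mm and grips with 20 to 120 N. Pads are 22 mm wide; open, the fingers measure 114 mm over their backs; the gripper's body (76 mm by 85 mm) begins 54 mm behind the grasp point. The pads swing forward as they close: fully open they stand 13 mm farther back than shut.
Start: joints at [-65.374, 4.979, 10.078, 95.1, 0, 90], TCP at [0.229, -0.5, 0.242] pointing down, gripper open.
Joint ranges: [-179.16, 179.16], [-48.56, 103.87], [-65.8, 70.77], [-126.05, 130.52], [-82.76, 87.17], [-180, 180]. Speed limits (degrees/s): [127.2, 127.2, 147.25, 180, 180, 180].

### API

Orientations are given as [roll, pitch, yaw] about the fixed x, y, z axes, in that order (R = Rz(yaw) Ry(pitch) Rx(roll)).
In Python, from workcell import monitor, cams, ticket gives the robot as it stands.
- The arm moves only by the tool carry_out, never from a script. Its argument "plan" is a list of rows, each an object with "travel": the shift along the world's x, y, z as a fraction of full scale, a list of three; "angular": the turn, a rotation vector about the world's x, y, z as a fraction of full scale, a list of three; "grip": the gripper's target within -1 to 1 (fully open at 1, half-way at 0, shut at -1). In form: [{"travel": [x, y, z], "angular": [ax, ay, az], "grip": grip}, ...]. A call has 1 to 8 rows; each row is the pose to reach, as a shift and turn from the pose commanded when the call began; what a row does not reach only later rows make up. Full scale, the value 1, is 300 mm for a shift and 0.5 rad for a turn. A row lasts 1/12 s, in which the tool goes at most 41.7 mm and 7.16 degrees, less where a joint would pass 70% of its speed; a pose out of reach is approached as far as the arm can. A call with a number of a shift or a turn outside -1 to 1 is refused whole. A call with a gripper value outside its range is refused whole. The fingers move at their own pace and stop on an object; "grip_force" is the grip in N (left out, the last holds). Time passes only in rows, so rows that repeat a pose let the fingers close. It gives the time, the measured TCP pose, the force, the opening and the grip force at its end, in the units of the state.
- monitor.get_obs(): the state, without advancing time (a new reading comes with each control period).
- cams.camera(name): name is "scene" or "top" or "wrist"; returns a dict with "frame" (384x512x3 uint8, red, green, blue), "mtx" (3x3 intrinsics, pixels), "view" (4x4, takes a point from world to camera coordinates); the wrist camera has in their place "T_tool_cam" (4x4, takes a point from camera to tool coordinates, whose origin is the TCP and whose axes are the flange's). Camera axes: x right, y up, looking along -z (the intrinsics and any distortion apply to the point x, -y, -z); pixel columns grow to the right and rows downward; lengths in m; the calibration is good to about 2 mm. A picture is of the moment at which its call begins: read the wrist's pose just before it. There is no depth.
- ticket.job_done(): hands the job in; it is judged then, once.
The state is a dict: "time": time; "q": joint angles; "qd": joint speeds; "joint_efforts": joint torques, N m; "ee_pos": TCP position; "tcp_rot": TCP orientation; "wrist_force": force on the tool from outside, world axes, zero at the start; "torque": the same for the moment, N m; "opening": finger opening in m; "grasp_force": force on a finger pad.
Only numpy, scipy, OpenCV 4.12 (cv2) and the standard library are available. Lean on these libraries where they do the work, as an engineer would, in place of code of your own. Each camera call takes 0.05 s, during which the arm holds its last target. There are 200 camera calls.

### The job

With the fingertips, gently push the three painted model-car wheels across the sorting tray and out through the gate between the brass posts, one at a time, so that they drop into the catch slot behind it: first the red one, then the yellow, then the blue. Slide them only, do not pinch or lift them, and leave the grey wheel, the paint jar on the tray and everything else where they stand.

Things in the scene. Friction and masses are not known exactly. Their poses are not given: they have to be found in the camera images.
- gate (a point): middle of the gate, at tray-floor level (95 mm above the table). x points straight out through the gate into the slot, y along the far rim, z up. The gate is a gap 46 mm wide (y = -23 to +23 mm) between two brass posts, 8 mm diameter, 22 mm high. Rim's inner face at x = -2 mm; the floor ends at x = +2 mm in a sheer edge: a wheel drops in once its centre is past it
- tray: white sorting tray, fixed to the table; axes parallel to the gate's, origin on the table 120 mm behind the gate. Its level floor is 95 mm above the table and inside the rim reaches 120 mm behind the origin (x) and 160 mm to either side (y). An aluminium rim, 4 mm thick, stands 18 mm above the floor on all sides; the gate is its only gap
- slot (a point): centre of the catch slot's black floor, 90 mm below the tray floor, same axes as the gate. The slot is an open-topped trough right behind the gate, inside 50 mm in x by 92 mm in y; its grey side walls and clear far wall stand as high as the tray's rim
- red_mid (a point): model-car wheel lying flat on the tray: disc 34 mm in diameter, 14 mm thick, about 20 g, black tyre with a 29 mm red hub that shows on both faces; this point is its centre, 7 mm above the tray floor
- yellow_mid (a point): model-car wheel lying flat on the tray: disc 34 mm in diameter, 14 mm thick, about 20 g, black tyre with a 29 mm yellow hub that shows on both faces; this point is its centre, 7 mm above the tray floor
- blue_mid (a point): model-car wheel lying flat on the tray: disc 34 mm in diameter, 14 mm thick, about 20 g, black tyre with a 29 mm blue hub that shows on both faces; this point is its centre, 7 mm above the tray floor
- grey_mid (a point): model-car wheel lying flat on the tray: disc 34 mm in diameter, 14 mm thick, about 20 g, black tyre with a 29 mm grey, unpainted hub that shows on both faces; this point is its centre, 7 mm above the tray floor. Stays where it is
- red: the red wheel's body; origin at the centre of its underside
- yellow: the yellow wheel's body; origin at the centre of its underside
- blue: the blue wheel's body; origin at the centre of its underside
- jar: small amber glass paint jar with white cap standing on the tray, 30 mm in diameter, 34 mm high; origin at the centre of its underside. Stays where it is
- cup: steel bowl-shaped paint cup, 56 mm across, 30 mm high, loose on the table away from the tray; origin at its underside. Stays where it is
- can: upright spray can, 65 mm in diameter, 160 mm high, loose on the table away from the tray; origin at its underside. Stays where it is
- brush: paint brush lying on the table, 170 mm long, loose on the table away from the tray; origin at its underside. Stays where it is
- car: green model car, 150 x 68 mm, 43 mm high, loose on the table away from the tray; origin at its underside. Stays where it is
- thinner: clear bottle with black cap, 52 mm in diameter, 100 mm high, loose on the table away from the tray; origin at its underside. Stays where it is

How it is judged:
By the outcome, as a careful person would: the job done as asked, in the order asked, and still so for the second after the job is handed in, with the robot touching nothing.
It also fails if it takes over 67 s, if anything falls off the work surface, if the arm or the gripper's body presses on something with over 40 N, if the wrist force passes 120 N, or if a joint passes its speed limit or range.

## Working session

There is one attempt and no reset: what is moved stays moved. The work goes in short steps, Python scripts to look and compute and a tool call to move; the robot and the scene stay as the last step left them, time stands still between calls to the robot, and variables do not carry over. Pictures are saved under pics/ and viewed, at most 10 in all, crops included, and the job is handed in when it is done.

Besides the shell and the picture viewer there is one more tool, called as name([rows], argument=value, ...), one row to a line, values as JSON. carry_out: Moves the arm, as the interface text tells. Its arguments: {"type":"object","properties":{"plan":{"type":"array","items":{"type":"object","properties":{"travel":{"type":"array","items":{"type":"number"}},"angular":{"type":"array","items":{"type":"number"}},"grip":{"type":"number"}}}},"grip_force":{"type":"number"}},"required":["plan"]}

```bash
mkdir -p pics; ls; python3 - <<'E'
from workcell import monitor,cams
import cv2,numpy as np
o=monitor.get_obs();print(o)
a=[]
for n in("top","scene"):
    c=cams.camera(n);cv2.imwrite(f"pics/{n}0.png",c["frame"][:,:,::-1]);print(n,c["mtx"].tolist(),np.round(c["view"],4).tolist(),[k for k in c]);np.savez(f"{n}.npz",K=c["mtx"],V=c["view"])
E
```

```text
pics
{'time': 0.0, 'q': array([-6.53743508e+01,  5.01081891e+00,  1.00344796e+01,  9.50976250e+01,
       -1.62047060e-03,  8.99994272e+01]), 'qd': array([-0.07922994, -0.05440826,  0.01222542,  0.00116889, -0.05130094,
        0.0146704 ]), 'joint_efforts': array([ 2.22217066e-03, -5.20387745e+01,  4.64806902e+01,  1.63781794e-02,
        1.90943103e-05, -1.01377458e-05]), 'ee_pos': array([ 0.22908751, -0.4997979 ,  0.24158597]), 'tcp_rot': array([-1.79926036e+02,  1.61972975e-03,  2.46262241e+01]), 'wrist_force': array([ 0.61415736,  0.37134303, -0.79871347]), 'torque': array([0.02766036, 0.01896493, 0.02024653]), 'grasp_force': 0.0, 'opening': 0.085678547068908}
top [[393.24082967628124, 0.0, 255.33453526240748], [0.0, 393.24082967628124, 190.6063777156982], [0.0, 0.0, 1.0]] [[-0.0008, -1.0, 0.0087, -0.0319], [0.9945, 0.0001, 0.1047, -0.585], [-0.1047, 0.0087, 0.9945, -1.1014], [0.0, 0.0, 0.0, 1.0]] ['frame', 'mtx', 'view']
scene [[493.941851075135, 0.0, 252.4958296291243], [0.0, 493.941851075135, 194.11909531198555], [0.0, 0.0, 1.0]] [[-0.7478, 0.6639, 0.0057, 0.4452], [-0.5309, -0.6031, 0.5953, 0.241], [0.3987, 0.4421, 0.8035, -1.8716], [0.0, 0.0, 0.0, 1.0]] ['frame', 'mtx', 'view']
```

View pics/top0.png

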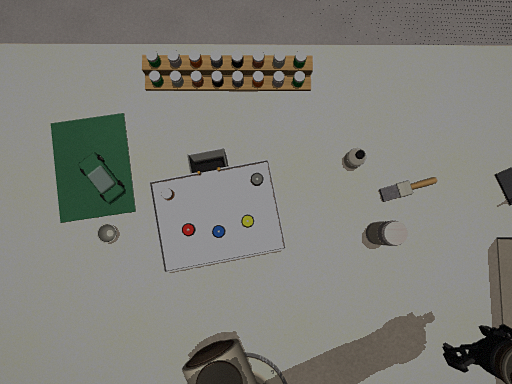

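View pics/scene0.png

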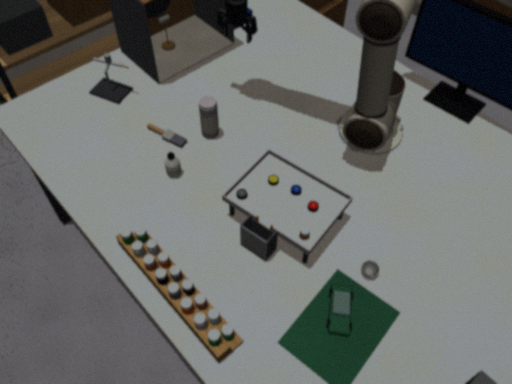

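The top view shows the tray with corners near (151,183), (268,162), (285,247), (165,271). The gate is near (209,171), red at (188,229), blue at (219,231), yellow at (248,221), grey at (257,179) and the jar at (168,195). The scene view agrees with this.

```bash
cat > h.py <<'E'
import numpy as np,cv2
from workcell import monitor,cams
def ray(u,v,K,V,z):
    d=np.linalg.inv(K)@[u,v,1.]; d=np.array([d[0],-d[1],-d[2]])
    R,t=V[:3,:3],V[:3,3]; C=-R.T@t; d=R.T@d
    return C+d*(z-C[2])/d[2]
def proj(P,K,V):
    p=V[:3,:3]@P+V[:3,3]; q=K@[p[0],-p[1],-p[2]]; return q[:2]/q[2]
HUES=dict(red=[(0,8),(172,180)],yellow=[(22,35)],blue=[(100,125)])
def blobs(f,box):
    h=cv2.cvtColor(f,cv2.COLOR_RGB2HSV).astype(int);o={}
    m0=np.zeros(f.shape[:2],bool);x0,y0,x1,y1=box;m0[y0:y1,x0:x1]=1
    for n,rs in HUES.items():
        m=m0&(h[...,1]>120)&(h[...,2]>60)&np.any([(h[...,0]>=a)&(h[...,0]<=b) for a,b in rs],axis=0)
        k,l,s,c=cv2.connectedComponentsWithStats(m.astype(np.uint8))
        if k>1:
            i=1+np.argmax(s[1:,4]);o[n]=(c[i],s[i,4])
    return o
def top():
    c=cams.camera("top");K,V=c["mtx"],c["view"]
    return c["frame"],{n:(np.round(ray(*p,K,V,.109),4),a) for n,(p,a) in blobs(c["frame"],(145,150,295,280)).items()},K,V
E
python3 - <<'E'
from h import *
f,b,K,V=top()
for n in b:print(n,b[n])
cr=cv2.resize(f[145:280,140:295,::-1],None,fx=5,fy=4.4,interpolation=cv2.INTER_CUBIC)
cr=cv2.resize(f[145:280,140:295,::-1],None,fx=4.4,fy=4.4,interpolation=cv2.INTER_CUBIC)
cv2.imwrite("pics/crop.png",cr)
for n,p,z in[("c1",(151,183),.113),("c2",(268,162),.113),("c3",(285,247),.113),("c4",(165,271),.113),("grey",(257,179),.109),("jar",(168,195),.129),("g1",(199,173),.117),("g2",(220,169),.117)]:print(n,np.round(ray(*p,K,V,z),4))
E
```

```text
red (array([0.4742, 0.1476, 0.109 ]), np.int32(90))
yellow (array([ 0.4965, -0.0096,  0.109 ]), np.int32(91))
blue (array([0.4695, 0.0675, 0.109 ]), np.int32(87))
c1 [0.5968 0.247  0.113 ]
c2 [ 0.6538 -0.0655  0.113 ]
c3 [ 0.4272 -0.1093  0.113 ]
c4 [0.3656 0.2044 0.113 ]
grey [ 0.6082 -0.0359  0.109 ]
jar [0.5631 0.1976 0.129 ]
g1 [0.6232 0.1189 0.117 ]
g2 [0.634 0.063 0.117]
```

View pics/crop.png

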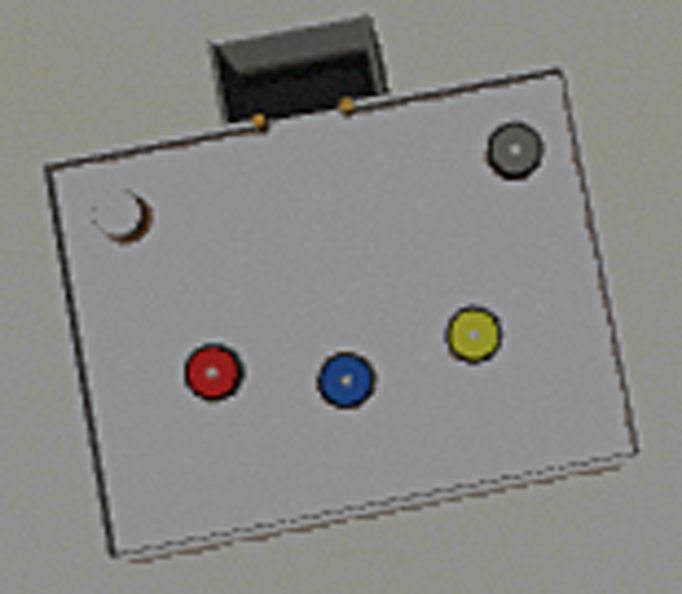

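```bash
cat > g.py <<'E'
from h import *
from scipy.optimize import least_squares
d=np.load("top.npz");K,V=d["K"],d["V"]
px=np.array([[46,168],[560,70],[636,455],[112,556],[259,120],[347,103]])/4.4+[140,145]-.4
L=np.array([[2,164,.113],[2,-164,.113],[-244,-164,.113],[-244,164,.113],[0,27,.117],[0,-27,.117]])*[.001,.001,1]
def w(p,l): c,s=np.cos(p[2]),np.sin(p[2]);return np.array([p[0]+c*l[0]-s*l[1],p[1]+s*l[0]+c*l[1],l[2]])
r=least_squares(lambda p:np.ravel([proj(w(p,l),K,V)-q for l,q in zip(L,px)]),[.63,.09,.19])
G=r.x
def tog(P): c,s=np.cos(G[2]),np.sin(G[2]);x,y=P[0]-G[0],P[1]-G[1];return np.round([1e3*(c*x+s*y),1e3*(-s*x+c*y)],1)
if __name__=="__main__":
    print(G,np.degrees(G[2]),np.round(r.fun,1))
    for n,P in dict(red=(.4742,.1476),yellow=(.4965,-.0096),blue=(.4695,.0675),grey=(.6082,-.0359),jar=(.5631,.1976)).items():print(n,tog(P))
E
python3 g.py; python3 -c "
from workcell import cams
c=cams.camera('wrist');print(c['T_tool_cam'].round(3),c['mtx'])"
```

```text
[0.630819   0.09381259 0.18955604] 10.860761271260664 [-2.1 -1.7  1.6 -2.1  2.4  0.9 -1.8  2.1  0.   0.2 -0.   0.3]
red [-143.7   82.3]
yellow [-151.4  -76.3]
blue [-163.4    4.6]
grey [ -46.7 -123.1]
jar [-47.  114.7]
[[ 0.001  0.964  0.268  0.068]
 [ 1.    -0.    -0.001 -0.002]
 [-0.001  0.268 -0.964 -0.131]
 [ 0.     0.     0.     1.   ]] [[318.04330887   0.         257.31188419]
 [  0.         318.04330887 194.51227912]
 [  0.           0.           1.        ]]
```

carry_out([
  {"travel": [0.1, 0.13, 0.0], "angular": [0, 0, -0.2], "grip": -0.53},
  {"travel": [0.2, 0.26, 0.0], "angular": [0, 0, -0.4], "grip": -0.53},
  {"travel": [0.3, 0.39, 0], "angular": [0, 0, -0.6], "grip": -0.53},
  {"travel": [0.4, 0.52, 0], "angular": [0, 0, -0.8], "grip": -0.53},
  {"travel": [0.5, 0.65, 0], "angular": [0, 0, -0.9], "grip": -0.53},
  {"travel": [0.5, 0.78, 0], "angular": [0, 0, -0.9], "grip": -0.53},
  {"travel": [0.5, 0.91, 0], "angular": [0, 0, -0.9], "grip": -0.53},
  {"travel": [0.5, 1, 0], "angular": [0, 0, -0.9], "grip": -0.53},
])

```text
time: 0.87
ee_pos: [0.3786, -0.2106, 0.2418]
tcp_rot: [-180.0, 0.0, -1.1]
wrist_force: [1.0, 0.2, 0.4]
opening: 0.0202
grasp_force: 0.0
```

carry_out([
  {"travel": [0.0, 0.13, 0.0], "angular": [0, 0, -0.2], "grip": -0.53},
  {"travel": [0.05, 0.26, 0.0], "angular": [0, 0, -0.4], "grip": -0.53},
  {"travel": [0.1, 0.39, 0], "angular": [0, 0, -0.6], "grip": -0.53},
  {"travel": [0.15, 0.52, 0], "angular": [0, 0, -0.8], "grip": -0.53},
  {"travel": [0.18, 0.65, 0], "angular": [0, 0, -0.97], "grip": -0.53},
  {"travel": [0.18, 0.78, 0], "angular": [0, 0, -0.97], "grip": -0.53},
  {"travel": [0.18, 0.91, 0], "angular": [0, 0, -0.97], "grip": -0.53},
  {"travel": [0.18, 1, 0], "angular": [0, 0, -0.97], "grip": -0.53},
])

```text
time: 1.53
ee_pos: [0.3518, -0.1644, 0.2422]
tcp_rot: [-178.2, 0.1, -26.3]
wrist_force: [0.0, 0.3, 1.2]
opening: 0.02
grasp_force: 0.0
```

carry_out([
  {"travel": [0, 0.1, 0.0], "angular": [0, 0, 0], "grip": -0.53},
  {"travel": [0, 0.22, 0.0], "angular": [0, 0, 0], "grip": -0.53},
  {"travel": [0, 0.22, 0.0], "angular": [0, 0, 0], "grip": -0.53},
  {"travel": [0, 0.22, 0.0], "angular": [0, 0, 0], "grip": -0.53},
])

```text
time: 1.87
ee_pos: [0.337, -0.1317, 0.2426]
tcp_rot: [-176.5, 0.0, -23.9]
wrist_force: [-0.4, -0.1, -0.3]
opening: 0.0202
grasp_force: 0.0
```

```bash
cat >> h.py <<'E'
from scipy.spatial.transform import Rotation as Ro
def wrist(box=(0,0,512,384)):
    o=monitor.get_obs();c=cams.camera("wrist")
    T=np.eye(4);T[:3,:3]=Ro.from_euler("xyz",o["tcp_rot"],degrees=True).as_matrix();T[:3,3]=o["ee_pos"]
    V=np.linalg.inv(T@c["T_tool_cam"]);K=c["mtx"];np.savez("wrist.npz",K=K,V=V)
    return c["frame"],{n:(np.round(ray(*p,K,V,.109),4),a,p) for n,(p,a) in blobs(c["frame"],box).items()},K,V
E
python3 - <<'E'
from h import *
from g import G,w,tog
f,b,K,V=wrist()
for n in b:print(n,b[n],tog(b[n][0]))
for y in(27,-27):print(proj(w(G,[0,y/1e3,.117]),K,V))
cv2.imwrite("pics/w1.png",f[:,:,::-1])
E
```

```text
yellow (array([ 0.4966, -0.0091,  0.109 ]), np.int32(1079), array([51.00741427, 67.78776645])) [-151.2  -75.8]
blue (array([0.4645, 0.0616, 0.109 ]), np.int32(345), array([  5.34492754, 139.77101449])) [-169.4   -0.3]
[-186.68257287  -24.22881726]
[-146.57212961  -74.36389697]
```

View pics/w1.png

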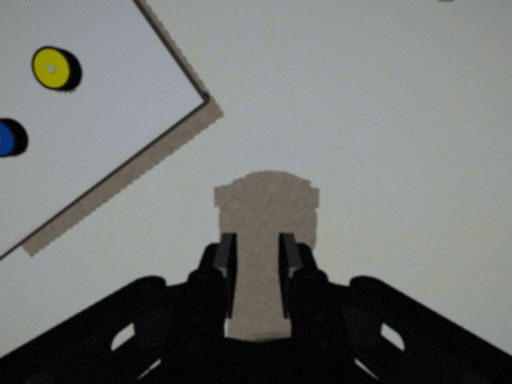

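The wrist view shows yellow at (51,68), matching the top view, and the fingertips near (230,240) and (290,240). The arm has lagged and tilted, so I'm checking the joints.

```bash
python3 -c "
from h import *
o=monitor.get_obs();print(o['q'].round(1),o['qd'].round(1),o['tcp_rot'],o['ee_pos'])"
```

```text
[-24.  -20.5 -12.6  97.9   3.5 179.9] [-0.6  1.1  0.5 -0.4 -0.3 -0.1] [-1.76526980e+02  1.11514179e-02 -2.39702762e+01] [ 0.33735956 -0.13221962  0.2425201 ]
```

carry_out([
  {"travel": [0.0, 0.0, 0.0], "angular": [0, 0, 0], "grip": -0.53},
])

```text
time: 2.0
ee_pos: [0.3375, -0.1326, 0.2423]
tcp_rot: [-176.5, 0.0, -24.0]
wrist_force: [-0.3, 0.3, 0.3]
opening: 0.0199
grasp_force: 0.0
```

```bash
python3 -c "
from h import *
o=monitor.get_obs();print(o['q'].round(1),o['qd'].round(1),o['tcp_rot'],o['ee_pos'])"
```

```text
[-24.1 -20.4 -12.6  97.9   3.5 179.9] [-0.3  0.5  0.2  0.  -0.  -0. ] [-1.76535334e+02  4.74755649e-02 -2.40021898e+01] [ 0.33754306 -0.13256483  0.24231379]
```

carry_out([
  {"travel": [0.03, 0.08, 0.0], "angular": [0, 0, 0.25], "grip": -0.53},
  {"travel": [0.06, 0.16, 0.0], "angular": [0, 0, 0.5], "grip": -0.53},
  {"travel": [0.08, 0.25, 0.0], "angular": [0, 0, 0.75], "grip": -0.53},
  {"travel": [0.11, 0.33, 0.0], "angular": [0, 0, 1], "grip": -0.53},
])

```text
time: 2.33
ee_pos: [0.3706, -0.0325, 0.2422]
tcp_rot: [-176.5, 0.1, 4.9]
wrist_force: [0.9, -1.1, 0.5]
opening: 0.0198
grasp_force: 0.0
```

carry_out([
  {"travel": [0.03, 0.08, 0.0], "angular": [0, 0, 0.25], "grip": -0.53},
  {"travel": [0.06, 0.16, 0.0], "angular": [0, 0, 0.5], "grip": -0.53},
  {"travel": [0.08, 0.25, 0.0], "angular": [0, 0, 0.75], "grip": -0.53},
  {"travel": [0.11, 0.33, 0.0], "angular": [0, 0, 1], "grip": -0.53},
])

```text
time: 2.67
ee_pos: [0.4037, 0.067, 0.2421]
tcp_rot: [-176.5, 0.1, 33.6]
wrist_force: [0.2, -1.0, 0.1]
opening: 0.0198
grasp_force: 0.0
```

carry_out([
  {"travel": [0.03, 0.08, 0.0], "angular": [0, 0, 0.25], "grip": -0.53},
  {"travel": [0.06, 0.16, 0.0], "angular": [0, 0, 0.5], "grip": -0.53},
  {"travel": [0.08, 0.25, 0.0], "angular": [0, 0, 0.75], "grip": -0.53},
  {"travel": [0.11, 0.33, 0.0], "angular": [0, 0, 1], "grip": -0.53},
])

```text
time: 3.0
ee_pos: [0.4367, 0.1661, 0.2419]
tcp_rot: [-176.5, 0.1, 62.3]
wrist_force: [1.3, -1.0, 0.1]
opening: 0.0198
grasp_force: 0.0
```

carry_out([
  {"travel": [0, 0, 0], "angular": [0, 0, 0.25], "grip": -0.53},
  {"travel": [0, 0, 0], "angular": [0, 0, 0.5], "grip": -0.53},
  {"travel": [0, 0, 0.0], "angular": [0, 0, 0.75], "grip": -0.53},
  {"travel": [0, 0, 0], "angular": [0, 0, 1], "grip": -0.53},
])

```text
time: 3.33
ee_pos: [0.4368, 0.1648, 0.2417]
tcp_rot: [-176.5, 0.1, 90.9]
wrist_force: [-0.1, 0.5, -0.1]
opening: 0.02
grasp_force: 0.0
```

carry_out([
  {"travel": [0, 0, 0], "angular": [0, 0, 0.25], "grip": -0.53},
  {"travel": [0, 0, 0], "angular": [0, 0, 0.5], "grip": -0.53},
  {"travel": [0, 0, 0.0], "angular": [0, 0, 0.75], "grip": -0.53},
  {"travel": [0, 0, 0], "angular": [0, 0, 1], "grip": -0.53},
])

```text
time: 3.67
ee_pos: [0.4368, 0.1646, 0.2418]
tcp_rot: [-176.5, 0.1, 119.6]
wrist_force: [-0.6, -0.2, -0.1]
opening: 0.0199
grasp_force: 0.0
```

carry_out([
  {"travel": [0, 0, 0], "angular": [0, 0, 0.25], "grip": -0.53},
  {"travel": [0, 0, 0], "angular": [0, 0, 0.5], "grip": -0.53},
  {"travel": [0, 0, 0.0], "angular": [0, 0, 0.75], "grip": -0.53},
  {"travel": [0, 0, 0], "angular": [0, 0, 1], "grip": -0.53},
  {"travel": [0, 0, 0], "angular": [0, 0, 1], "grip": -0.53},
])

```text
time: 4.08
ee_pos: [0.4366, 0.1646, 0.2419]
tcp_rot: [-176.5, 0.1, 148.2]
wrist_force: [-0.3, 0.6, -0.1]
opening: 0.0201
grasp_force: 0.0
```

carry_out([
  {"travel": [0, 0, -0.1], "angular": [0.104, -0.064, 0.22], "grip": -0.53},
  {"travel": [0, 0, -0.2], "angular": [0.104, -0.064, 0.22], "grip": -0.53},
  {"travel": [0, 0, -0.27], "angular": [0.104, -0.064, 0.22], "grip": -0.53},
  {"travel": [0, 0, -0.27], "angular": [0.104, -0.064, 0.22], "grip": -0.53},
])

```text
time: 4.42
ee_pos: [0.4347, 0.1637, 0.157]
tcp_rot: [-179.7, -0.0, 153.9]
wrist_force: [-0.6, -0.2, -0.5]
opening: 0.0201
grasp_force: 0.0
```

```bash
python3 - <<'E'
from h import *
from g import G,w,tog
f,b,K,V=wrist()
for n in b:print(n,b[n],tog(b[n][0]))
for y in(27,-27):print(proj(w(G,[0,y/1e3,.117]),K,V))
cv2.imwrite("pics/w2.png",f[:,:,::-1])
E
```

```text
red (array([0.4736, 0.1482, 0.109 ]), np.int32(1445), array([260.0532872 , 287.55294118])) [-144.2   83. ]
blue (array([0.4645, 0.0569, 0.109 ]), np.int32(76), array([130.53947368, 329.77631579])) [-170.3   -4.9]
[316.3952878  472.22836559]
[257.83604734 502.83514613]
```

View pics/w2.png

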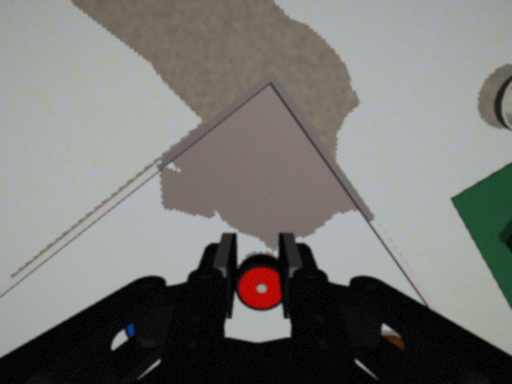

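Red sits centred between the fingers at (260,288), and its position is confirmed. I'll lower the fingers behind it and compute a curved push.

carry_out([
  {"travel": [0, 0, -0.06], "angular": [0, 0, 0], "grip": -0.53},
  {"travel": [0, 0, -0.12], "angular": [0, 0, 0], "grip": -0.53},
  {"travel": [0, 0, -0.16], "angular": [0, 0, 0], "grip": -0.53},
  {"travel": [0, 0, -0.16], "angular": [0, 0, 0], "grip": -0.53},
])

```text
time: 4.8
ee_pos: [0.4358, 0.1644, 0.1122]
tcp_rot: [-179.9, 0.1, 154.1]
wrist_force: [-0.1, 0.7, 0.0]
opening: 0.02
grasp_force: 0.0
```

```bash
cat > path.py <<'E'
# usage: path.py x0 y0 end_x [step]; wheel centre in gate mm -> rows per call relative to the pose at call start
import sys
from g import *
x0,y0,xe=map(float,sys.argv[1:4]);step=float(sys.argv[4]) if len(sys.argv)>4 else 7.
off=24.7
o=monitor.get_obs();P=o["ee_pos"];yaw=o["tcp_rot"][2];print("now",P.round(4),o["tcp_rot"].round(1),tog(P),o["wrist_force"].round(1))
# bezier wheel path ending straight along +x
B=np.array([[x0,y0],[x0+(-35-x0)*.45,y0*.55],[-60,0],[-25,0],[xe,0]])
from scipy.special import comb
t=np.linspace(0,1,400);C=sum(comb(4,i)*(t**i*(1-t)**(4-i))[:,None]*B[i] for i in range(5))
s=np.r_[0,np.cumsum(np.hypot(*np.diff(C,axis=0).T))];n=int(np.ceil(s[-1]/step))
S=np.linspace(0,s[-1],n+1);W=np.c_[np.interp(S,s,C[:,0]),np.interp(S,s,C[:,1])]
D=np.gradient(W,axis=0);H=np.arctan2(D[:,1],D[:,0]);H[-1]=0
T=W-off*np.c_[np.cos(H),np.sin(H)]
c,sn=np.cos(G[2]),np.sin(G[2]);TW=np.c_[G[0]+(c*T[:,0]-sn*T[:,1])/1e3,G[1]+(sn*T[:,0]+c*T[:,1])/1e3];Y=np.degrees(H+G[2])+180
p,y=P[:2],yaw%360
for i in range(n+1):
    if i%8==0: print("call",i//8)
    print(np.round((TW[i]-p)/.3,3),round((Y[i]-y)/28.648,2)," | wheel",W[i].round(),"tcp g",T[i].round(1))
    if i%8==7:p,y=TW[i],Y[i]
E
python3 path.py -144 82.6 8
```

```text
now [0.4358 0.1644 0.1122] [-1.799e+02  1.000e-01  1.541e+02] [-178.2  106.1] [-0.1  0.7  0. ]
call 0
[ 0.053 -0.018] -0.03  | wheel [-144.   83.] tcp g [-163.5   97.7]
[ 0.074 -0.028] -0.05  | wheel [-139.   78.] tcp g [-158.    93.7]
[ 0.095 -0.037] -0.08  | wheel [-133.   74.] tcp g [-152.4   89.7]
[ 0.115 -0.047] -0.11  | wheel [-128.   70.] tcp g [-146.9   85.6]
[ 0.136 -0.058] -0.12  | wheel [-123.   65.] tcp g [-141.5   81.3]
[ 0.156 -0.069] -0.14  | wheel [-117.   61.] tcp g [-136.2   77. ]
[ 0.176 -0.08 ] -0.14  | wheel [-112.   56.] tcp g [-131.    72.6]
[ 0.195 -0.092] -0.14  | wheel [-107.   52.] tcp g [-125.8   68.1]
call 1
[ 0.02  -0.012] 0.01  | wheel [-102.   47.] tcp g [-120.7   63.5]
[ 0.039 -0.023] 0.02  | wheel [-97.  43.] tcp g [-115.6   58.9]
[ 0.059 -0.035] 0.05  | wheel [-91.  39.] tcp g [-110.5   54.3]
[ 0.078 -0.047] 0.08  | wheel [-86.  34.] tcp g [-105.4   49.7]
[ 0.098 -0.059] 0.12  | wheel [-81.  30.] tcp g [-100.4   45.1]
[ 0.117 -0.071] 0.17  | wheel [-75.  26.] tcp g [-95.2  40.4]
[ 0.137 -0.083] 0.24  | wheel [-70.  22.] tcp g [-90.1  35.9]
[ 0.157 -0.095] 0.31  | wheel [-64.  18.] tcp g [-84.9  31.3]
call 2
[ 0.02  -0.011] 0.09  | wheel [-58.  15.] tcp g [-79.5  26.9]
[ 0.041 -0.022] 0.19  | wheel [-52.  12.] tcp g [-74.1  22.5]
[ 0.062 -0.032] 0.31  | wheel [-46.   9.] tcp g [-68.4  18.4]
[ 0.083 -0.041] 0.44  | wheel [-39.   6.] tcp g [-62.6  14.4]
[ 0.105 -0.049] 0.57  | wheel [-33.   4.] tcp g [-56.6  10.8]
[ 0.128 -0.056] 0.7  | wheel [-26.   3.] tcp g [-50.3   7.6]
[ 0.151 -0.061] 0.83  | wheel [-19.   1.] tcp g [-43.8   4.9]
[ 0.174 -0.064] 0.94  | wheel [-13.   1.] tcp g [-37.2   2.7]
call 3
[ 0.023 -0.001] 0.09  | wheel [-6.  0.] tcp g [-30.4   1.2]
[0.046 0.001] 0.15  | wheel [1. 0.] tcp g [-23.6   0.4]
[0.069 0.004] 0.17  | wheel [8. 0.] tcp g [-16.7   0. ]
```

carry_out([
  {"travel": [0.025, -0.009, 0], "angular": [0, 0, -0.02], "grip": -0.53},
  {"travel": [0.053, -0.018, 0], "angular": [0, 0, -0.03], "grip": -0.53},
  {"travel": [0.074, -0.028, 0], "angular": [0, 0, -0.05], "grip": -0.53},
  {"travel": [0.095, -0.037, 0], "angular": [0, 0, -0.08], "grip": -0.53},
  {"travel": [0.115, -0.047, 0], "angular": [0, 0, -0.11], "grip": -0.53},
  {"travel": [0.136, -0.058, 0], "angular": [0, 0, -0.12], "grip": -0.53},
  {"travel": [0.156, -0.069, 0], "angular": [0, 0, -0.14], "grip": -0.53},
])

```text
time: 5.38
ee_pos: [0.4838, 0.1434, 0.1134]
tcp_rot: [180.0, 0.2, 150.1]
wrist_force: [0.1, 1.0, -0.0]
opening: 0.02
grasp_force: 0.2
```

```bash
python3 - <<'E'
from h import *
from g import G,w,tog
f,b,K,V=wrist()
o=monitor.get_obs();print(o["ee_pos"],tog(o["ee_pos"]),o["tcp_rot"])
for n in b:print(n,b[n],tog(b[n][0]))
f,b,K,V=top()
for n in b:print(n,b[n],tog(b[n][0]))
E
```

```text
[0.48448358 0.1430473  0.11326476] [-134.4   75.9] [179.98779361   0.2635724  150.03126365]
red (array([0.5041, 0.1334, 0.109 ]), np.int32(2197), array([257.21119709, 301.93673191])) [-117.    62.8]
blue (array([0.4605, 0.0684, 0.109 ]), np.int32(825), array([ 95.77939394, 292.3030303 ])) [-172.1    7.1]
red (array([0.5085, 0.126 , 0.109 ]), np.int32(49)) [-114.1   54.7]
yellow (array([ 0.4965, -0.0096,  0.109 ]), np.int32(91)) [-151.4  -76.3]
blue (array([0.4695, 0.0675, 0.109 ]), np.int32(87)) [-163.4    4.6]
```

carry_out([
  {"travel": [0.019, -0.012, -0.006], "angular": [0, 0, 0], "grip": -0.53},
  {"travel": [0.039, -0.024, -0.012], "angular": [0, 0, 0.01], "grip": -0.53},
  {"travel": [0.058, -0.035, -0.012], "angular": [0, 0, 0.02], "grip": -0.53},
  {"travel": [0.078, -0.047, -0.012], "angular": [0, 0, 0.05], "grip": -0.53},
  {"travel": [0.097, -0.059, -0.012], "angular": [0, 0, 0.08], "grip": -0.53},
  {"travel": [0.117, -0.071, -0.012], "angular": [0, 0, 0.12], "grip": -0.53},
  {"travel": [0.136, -0.083, -0.012], "angular": [0, 0, 0.17], "grip": -0.53},
  {"travel": [0.156, -0.095, -0.012], "angular": [0, 0, 0.24], "grip": -0.53},
])

```text
time: 6.15
ee_pos: [0.5304, 0.1149, 0.1097]
tcp_rot: [180.0, 0.2, 157.1]
wrist_force: [-0.2, -1.0, 0.1]
opening: 0.02
grasp_force: 0.1
```

```bash
cat > st.py <<'E'
from h import *
from g import G,w,tog
f,b,K,V=wrist()
o=monitor.get_obs();print(o["ee_pos"].round(4),tog(o["ee_pos"]),o["tcp_rot"].round(1))
h=np.radians(o["tcp_rot"][2]+180)
for n in b:
    d=(b[n][0]-o["ee_pos"])[:2]*1e3;print(n,b[n][1],tog(b[n][0]),"fwd,left",np.round([d@[np.cos(h),np.sin(h)],d@[-np.sin(h),np.cos(h)]],1))
cv2.imwrite("pics/last.png",f[:,:,::-1])
E
python3 st.py
```

```text
[0.5313 0.1144 0.1096] [-93.9  39. ] [180.    0.3 157.3]
red 2295 [-74.6  28.3] fwd,left [22.   1.7]
yellow 691 [-143.   -68.7] fwd,left [  18.6 -116.9]
blue 3685 [-163.4    5.2] fwd,left [-39.2 -66.6]
```

carry_out([
  {"travel": [0.02, -0.012, 0], "angular": [0, 0, 0.07], "grip": -0.53},
  {"travel": [0.04, -0.023, 0], "angular": [0, 0, 0.16], "grip": -0.53},
  {"travel": [0.061, -0.034, 0], "angular": [0, 0, 0.26], "grip": -0.53},
  {"travel": [0.082, -0.044, 0], "angular": [0, 0, 0.38], "grip": -0.53},
  {"travel": [0.103, -0.053, 0], "angular": [0, 0, 0.51], "grip": -0.53},
  {"travel": [0.125, -0.061, 0], "angular": [0, 0, 0.64], "grip": -0.53},
  {"travel": [0.148, -0.068, 0], "angular": [0, 0, 0.77], "grip": -0.53},
])

```text
time: 6.78
ee_pos: [0.5746, 0.0947, 0.1097]
tcp_rot: [180.0, 0.2, 179.3]
wrist_force: [-0.1, -0.6, -0.3]
opening: 0.02
grasp_force: 0.1
```

```bash
python3 st.py; python3 - <<'E'
from h import *
from g import G,w,tog
f,b,K,V=top()
for n in b:print(n,b[n],tog(b[n][0]))
d=np.load("wrist.npz")
for y in(27,-27):print(proj(w(G,[0,y/1e3,.117]),d["K"],d["V"]))
a=cv2.imread("pics/last.png");c=cv2.resize(f[145:245,150:283,::-1],(512,385),interpolation=cv2.INTER_CUBIC)[:384]
cv2.imwrite("pics/m1.png",cv2.resize(np.hstack([a,c]),(800,300)))
E
```

```text
[0.5755 0.0944 0.1096] [-54.2  11. ] [180.    0.3 179.5]
red 2271 [-31.4   8.8] fwd,left [22.7  2.3]
yellow 1381 [-146.6  -67.2] fwd,left [-75.2 -94.8]
blue 3006 [-157.6    2.7] fwd,left [-99.8 -28.4]
yellow (array([ 0.4965, -0.0096,  0.109 ]), np.int32(91)) [-151.4  -76.3]
blue (array([0.4715, 0.0568, 0.109 ]), np.int32(15)) [-163.4   -6.3]
[308.00763071 366.49303486]
[198.12953182 384.63541166]
```

View pics/m1.png

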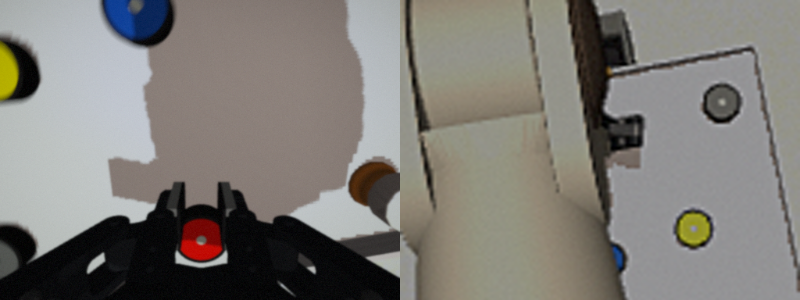

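Red is cradled between the fingertips (about (202,238) in the left half) and still to the left of gate centre. I'll keep going to the gate.

carry_out([
  {"travel": [0.015, -0.006, 0], "angular": [0, 0, 0.13], "grip": -0.53},
  {"travel": [0.03, -0.01, 0], "angular": [0, 0, 0.24], "grip": -0.53},
  {"travel": [0.046, -0.011, 0], "angular": [0, 0, 0.33], "grip": -0.53},
  {"travel": [0.062, -0.01, 0], "angular": [0, 0, 0.4], "grip": -0.53},
  {"travel": [0.062, -0.01, 0], "angular": [0, 0, 0.4], "grip": -0.53},
])

```text
time: 7.3
ee_pos: [0.5931, 0.092, 0.1096]
tcp_rot: [180.0, 0.2, -169.5]
wrist_force: [0.4, 0.4, 0.8]
opening: 0.0202
grasp_force: 0.0
```

```bash
python3 st.py
```

```text
[0.5927 0.092  0.1095] [-37.8   5.4] [ 180.     0.2 -169.6]
red 2265 [-13.    7.4] fwd,left [24.8  2.1]
yellow 1054 [-140.8  -74.9] fwd,left [-102.3  -81.2]
```

carry_out([
  {"travel": [0.01, -0.004, 0], "angular": [0, 0, 0], "grip": -0.53},
  {"travel": [0.02, -0.009, 0], "angular": [0, 0, 0], "grip": -0.53},
  {"travel": [0.03, -0.013, 0], "angular": [0, 0, 0], "grip": -0.53},
  {"travel": [0.044, -0.01, 0], "angular": [0, 0, 0], "grip": -0.53},
  {"travel": [0.058, -0.008, 0], "angular": [0, 0, 0], "grip": -0.53},
  {"travel": [0.07, -0.005, 0], "angular": [0, 0, 0], "grip": -0.53},
  {"travel": [0.07, -0.005, 0], "angular": [0, 0, 0], "grip": -0.53},
  {"travel": [0.07, -0.005, 0], "angular": [0, 0, 0], "grip": -0.53},
])

```text
time: 8.02
ee_pos: [0.614, 0.0906, 0.1095]
tcp_rot: [180.0, 0.2, -169.5]
wrist_force: [-0.8, -0.2, -0.6]
opening: 0.0204
grasp_force: 0.0
```

```bash
python3 st.py
```

```text
[0.6138 0.0905 0.1096] [-17.3  -0. ] [ 180.     0.2 -169.5]
red 1 [-40.9 109.7] fwd,left [-24.2 109.5]
```

carry_out([
  {"travel": [-0.04, -0.008, 0.01], "angular": [0, 0, 0], "grip": -0.53},
  {"travel": [-0.07, -0.02, 0.12], "angular": [0, 0, 0.1], "grip": -0.53},
  {"travel": [-0.15, -0.1, 0.2], "angular": [0, 0, 0.33], "grip": -0.53},
  {"travel": [-0.25, -0.19, 0.2], "angular": [0, 0, 0.56], "grip": -0.53},
  {"travel": [-0.34, -0.28, 0.2], "angular": [0, 0, 0.8], "grip": -0.53},
  {"travel": [-0.43, -0.37, 0.2], "angular": [0, 0, 1], "grip": -0.53},
  {"travel": [-0.481, -0.437, 0.2], "angular": [0, 0, 1], "grip": -0.53},
  {"travel": [-0.481, -0.437, 0.2], "angular": [0, 0, 1], "grip": -0.53},
])

```text
time: 8.73
ee_pos: [0.467, -0.0431, 0.1705]
tcp_rot: [-180.0, 0.2, -140.9]
wrist_force: [-0.2, 0.3, 0.5]
opening: 0.0201
grasp_force: 0.0
```

carry_out([
  {"travel": [0, 0, 0], "angular": [0, 0, 0.2], "grip": -0.53},
  {"travel": [0, 0, -0.07], "angular": [0, 0, 0.35], "grip": -0.53},
  {"travel": [0, 0, -0.07], "angular": [0, 0, 0.35], "grip": -0.53},
])

```text
time: 8.98
ee_pos: [0.4687, -0.0404, 0.1463]
tcp_rot: [179.9, 0.1, -130.6]
wrist_force: [-0.9, 0.9, -0.6]
opening: 0.0201
grasp_force: 0.0
```

```bash
python3 st.py; python3 - <<'E'
from h import *
from g import tog
f,b,K,V=top()
for n in b:print(n,b[n],tog(b[n][0]))
a=cv2.imread("pics/last.png");c=cv2.resize(f[145:245,150:283,::-1],(512,385),interpolation=cv2.INTER_CUBIC)[:384]
cv2.imwrite("pics/m2.png",cv2.resize(np.hstack([a,c]),(800,300)))
E
```

```text
[ 0.4687 -0.0404  0.1475] [-184.5 -101.2] [ 1.799e+02  1.000e-01 -1.309e+02]
yellow 1538 [-151.9  -74.8] fwd,left [41.9  0.6]
blue 38 [-153.6   10.6] fwd,left [93.5 68.7]
red (array([0.6456, 0.09  , 0.109 ]), np.int32(76)) [13.8 -6.5]
blue (array([0.4693, 0.0682, 0.109 ]), np.int32(83)) [-163.5    5.3]
```

View pics/m2.png

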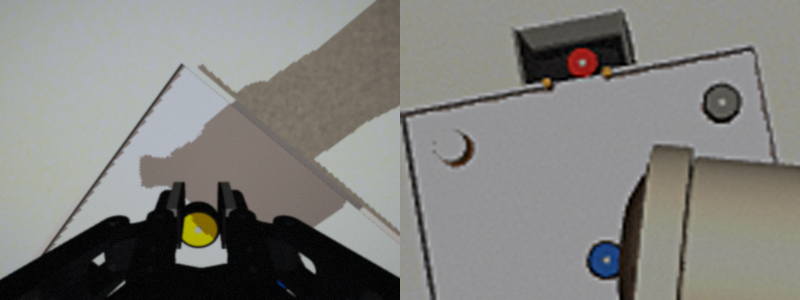

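Red lies in the slot (right half, (582,62)) and yellow is centred ahead of the fingers at (200,230). Now I'll lower the fingers and push yellow.

carry_out([
  {"travel": [0, 0, -0.06], "angular": [0, 0, 0], "grip": -0.53},
  {"travel": [0, 0, -0.11], "angular": [0, 0, 0], "grip": -0.53},
  {"travel": [0, 0, -0.13], "angular": [0, 0, 0], "grip": -0.53},
  {"travel": [0, 0, -0.13], "angular": [0, 0, 0], "grip": -0.53},
])

```text
time: 9.42
ee_pos: [0.4691, -0.0403, 0.109]
tcp_rot: [179.9, 0.2, -130.9]
wrist_force: [-1.2, -1.3, -0.9]
opening: 0.0201
grasp_force: 0.0
```

```bash
sed -i 's/\[-60,0\],\[-25,0\]/[-75,0],[-35,0]/' path.py; python3 path.py -151.5 -76 8
```

```text
now [ 0.4691 -0.0403  0.109 ] [ 179.9    0.2 -130.9] [-184.1 -101.3] [-1.2 -1.3 -0.9]
call 0
[0.032 0.045] -0.15  | wheel [-152.  -76.] tcp g [-172.   -89.8]
[0.049 0.06 ] -0.13  | wheel [-146.  -72.] tcp g [-166.2  -86.3]
[0.066 0.075] -0.08  | wheel [-140.  -68.] tcp g [-160.4  -82.8]
[0.083 0.091] -0.04  | wheel [-135.  -64.] tcp g [-154.6  -79.2]
[0.099 0.107] -0.0  | wheel [-130.  -60.] tcp g [-149.   -75.4]
[0.114 0.123] 0.02  | wheel [-124.  -56.] tcp g [-143.5  -71.5]
[0.129 0.14 ] 0.04  | wheel [-119.  -52.] tcp g [-138.2  -67.4]
[0.144 0.157] 0.05  | wheel [-114.  -47.] tcp g [-132.9  -63.1]
call 1
[0.014 0.017] -0.0  | wheel [-109.  -43.] tcp g [-127.7  -58.8]
[0.028 0.035] -0.01  | wheel [-104.  -39.] tcp g [-122.6  -54.4]
[0.042 0.053] -0.04  | wheel [-98. -34.] tcp g [-117.6  -49.9]
[0.055 0.071] -0.08  | wheel [-93. -30.] tcp g [-112.6  -45.3]
[0.069 0.089] -0.13  | wheel [-88. -26.] tcp g [-107.6  -40.7]
[0.083 0.107] -0.2  | wheel [-82. -22.] tcp g [-102.5  -36.1]
[0.096 0.126] -0.28  | wheel [-76. -19.] tcp g [-97.4 -31.6]
[0.111 0.143] -0.38  | wheel [-71. -15.] tcp g [-92.2 -27.1]
call 2
[0.015 0.018] -0.11  | wheel [-65. -12.] tcp g [-86.8 -22.8]
[0.031 0.034] -0.23  | wheel [-58.  -9.] tcp g [-81.3 -18.7]
[0.047 0.051] -0.35  | wheel [-52.  -7.] tcp g [-75.5 -14.9]
[0.065 0.066] -0.47  | wheel [-46.  -5.] tcp g [-69.5 -11.5]
[0.083 0.079] -0.59  | wheel [-39.  -3.] tcp g [-63.2  -8.5]
[0.102 0.091] -0.7  | wheel [-32.  -2.] tcp g [-56.8  -6. ]
[0.123 0.102] -0.79  | wheel [-26.  -1.] tcp g [-50.3  -3.9]
[0.143 0.111] -0.87  | wheel [-19.  -1.] tcp g [-43.6  -2.4]
call 3
[0.021 0.008] -0.06  | wheel [-12.  -0.] tcp g [-36.9  -1.3]
[0.043 0.014] -0.1  | wheel [-6. -0.] tcp g [-30.2  -0.6]
[0.065 0.02 ] -0.13  | wheel [ 1. -0.] tcp g [-23.5  -0.2]
[0.087 0.025] -0.14  | wheel [8. 0.] tcp g [-16.7   0. ]
```

carry_out([
  {"travel": [0.016, 0.022, 0], "angular": [0, 0, -0.04], "grip": -0.53},
  {"travel": [0.032, 0.044, 0], "angular": [0, 0, -0.06], "grip": -0.53},
  {"travel": [0.049, 0.06, 0], "angular": [0, 0, -0.06], "grip": -0.53},
  {"travel": [0.066, 0.075, 0], "angular": [0, 0, -0.05], "grip": -0.53},
  {"travel": [0.083, 0.091, 0], "angular": [0, 0, -0.03], "grip": -0.53},
  {"travel": [0.099, 0.107, 0], "angular": [0, 0, 0], "grip": -0.53},
  {"travel": [0.114, 0.123, 0], "angular": [0, 0, 0.02], "grip": -0.53},
  {"travel": [0.129, 0.14, 0], "angular": [0, 0, 0.04], "grip": -0.53},
])

```text
time: 10.08
ee_pos: [0.5087, 0.0019, 0.1097]
tcp_rot: [180.0, 0.2, -129.6]
wrist_force: [-1.2, -1.1, 0.5]
opening: 0.02
grasp_force: 0.2
```

carry_out([
  {"travel": [0.015, 0.017, 0], "angular": [0, 0, 0.01], "grip": -0.53},
  {"travel": [0.029, 0.034, 0], "angular": [0, 0, 0.01], "grip": -0.53},
  {"travel": [0.043, 0.052, 0], "angular": [0, 0, 0], "grip": -0.53},
  {"travel": [0.057, 0.07, 0], "angular": [0, 0, -0.03], "grip": -0.53},
  {"travel": [0.07, 0.088, 0], "angular": [0, 0, -0.07], "grip": -0.53},
  {"travel": [0.084, 0.106, 0], "angular": [0, 0, -0.12], "grip": -0.53},
  {"travel": [0.098, 0.124, 0], "angular": [0, 0, -0.19], "grip": -0.53},
  {"travel": [0.111, 0.143, 0], "angular": [0, 0, -0.27], "grip": -0.53},
])

```text
time: 10.75
ee_pos: [0.5419, 0.0448, 0.1097]
tcp_rot: [180.0, 0.2, -137.5]
wrist_force: [-0.4, -0.5, 1.2]
opening: 0.0202
grasp_force: 0.2
```

```bash
python3 st.py
```

```text
[0.5424 0.0456 0.1096] [-95.9 -30.7] [ 180.     0.3 -137.6]
yellow 2266 [-76.4 -16.4] fwd,left [24.1  2. ]
blue 3304 [-163.3    6. ] fwd,left [-38.3  66.5]
```

carry_out([
  {"travel": [0.015, 0.017, 0], "angular": [0, 0, -0.1], "grip": -0.53},
  {"travel": [0.03, 0.034, 0], "angular": [0, 0, -0.21], "grip": -0.53},
  {"travel": [0.045, 0.05, 0], "angular": [0, 0, -0.33], "grip": -0.53},
  {"travel": [0.061, 0.067, 0], "angular": [0, 0, -0.45], "grip": -0.53},
  {"travel": [0.079, 0.082, 0], "angular": [0, 0, -0.57], "grip": -0.53},
  {"travel": [0.097, 0.095, 0], "angular": [0, 0, -0.69], "grip": -0.53},
  {"travel": [0.116, 0.107, 0], "angular": [0, 0, -0.8], "grip": -0.53},
  {"travel": [0.135, 0.116, 0], "angular": [0, 0, -0.9], "grip": -0.53},
])

```text
time: 11.47
ee_pos: [0.5822, 0.0795, 0.1096]
tcp_rot: [180.0, 0.2, -163.3]
wrist_force: [-1.1, -0.3, -0.1]
opening: 0.0201
grasp_force: 0.1
```

```bash
python3 st.py
```

```text
[0.583  0.0798 0.1095] [-49.6  -4.7] [ 180.     0.3 -163.4]
yellow 2271 [-26.5  -0.2] fwd,left [23.4  2.2]
blue 1468 [-154.     7.1] fwd,left [-102.7   22.2]
```

carry_out([
  {"travel": [0.02, 0.01, 0], "angular": [0, 0, -0.08], "grip": -0.53},
  {"travel": [0.04, 0.018, 0], "angular": [0, 0, -0.15], "grip": -0.53},
  {"travel": [0.06, 0.026, 0], "angular": [0, 0, -0.2], "grip": -0.53},
  {"travel": [0.075, 0.029, 0], "angular": [0, 0, -0.2], "grip": -0.53},
  {"travel": [0.09, 0.032, 0], "angular": [0, 0, -0.2], "grip": -0.53},
  {"travel": [0.104, 0.036, 0], "angular": [0, 0, -0.2], "grip": -0.53},
  {"travel": [0.104, 0.036, 0], "angular": [0, 0, -0.2], "grip": -0.53},
  {"travel": [0.104, 0.036, 0], "angular": [0, 0, -0.2], "grip": -0.53},
])

```text
time: 12.18
ee_pos: [0.6132, 0.0898, 0.1096]
tcp_rot: [180.0, 0.2, -168.8]
wrist_force: [0.8, 1.2, -0.5]
opening: 0.02
grasp_force: 0.0
```

```bash
python3 st.py
```

```text
[0.6131 0.0898 0.1096] [-18.2  -0.6] [ 180.     0.2 -168.9]
```

carry_out([
  {"travel": [-0.04, -0.008, 0.01], "angular": [0, 0, 0], "grip": -0.53},
  {"travel": [-0.07, -0.01, 0.12], "angular": [0, 0, -0.07], "grip": -0.53},
  {"travel": [-0.18, -0.03, 0.16], "angular": [0, 0, -0.07], "grip": -0.53},
  {"travel": [-0.3, -0.05, 0.16], "angular": [0, 0, -0.07], "grip": -0.53},
  {"travel": [-0.42, -0.065, 0.16], "angular": [0, 0, -0.07], "grip": -0.53},
  {"travel": [-0.54, -0.08, 0.16], "angular": [0, 0, -0.07], "grip": -0.53},
  {"travel": [-0.614, -0.094, 0.16], "angular": [0, 0, -0.07], "grip": -0.53},
  {"travel": [-0.614, -0.094, 0.16], "angular": [0, 0, -0.07], "grip": -0.53},
])

```text
time: 12.9
ee_pos: [0.4256, 0.0611, 0.1585]
tcp_rot: [180.0, 0.3, -170.9]
wrist_force: [0.0, -0.1, 0.2]
opening: 0.0203
grasp_force: 0.0
```

carry_out([
  {"travel": [0, 0, 0], "angular": [0, 0, 0], "grip": -0.53},
  {"travel": [0, 0, 0], "angular": [0, 0, 0], "grip": -0.53},
])

```text
time: 13.07
ee_pos: [0.4295, 0.0617, 0.1581]
tcp_rot: [180.0, 0.3, -170.9]
wrist_force: [-0.3, 0.8, -0.5]
opening: 0.02
grasp_force: 0.0
```

```bash
python3 st.py; python3 - <<'E'
from h import *
from g import tog
f,b,K,V=top()
for n in b:print(n,b[n],tog(b[n][0]))
a=cv2.imread("pics/last.png");c=cv2.resize(f[145:245,150:283,::-1],(512,385),interpolation=cv2.INTER_CUBIC)[:384]
cv2.imwrite("pics/m3.png",cv2.resize(np.hstack([a,c]),(800,300)))
E
```

```text
[0.4297 0.0618 0.1578] [-203.6    6.4] [ 180.     0.3 -170.9]
blue 1386 [-164.1    6.2] fwd,left [39.5  1. ]
red (array([0.654 , 0.0925, 0.109 ]), np.int32(27)) [22.5 -5.7]
yellow (array([0.6412, 0.0887, 0.109 ]), np.int32(60)) [ 9.2 -7. ]
```

View pics/m3.png

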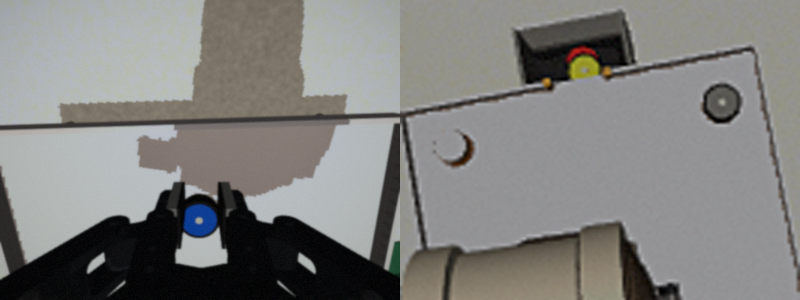

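Yellow is in the slot (583,70), overlapping red, and blue is centred ahead of the fingers at (200,220). I'll lower and push straight.

carry_out([
  {"travel": [0, 0, -0.08], "angular": [0, 0, 0], "grip": -0.53},
  {"travel": [0, 0, -0.14], "angular": [0, 0, 0], "grip": -0.53},
  {"travel": [0, 0, -0.16], "angular": [0, 0, 0], "grip": -0.53},
  {"travel": [0, 0, -0.16], "angular": [0, 0, 0], "grip": -0.53},
  {"travel": [0.02, 0.003, -0.16], "angular": [0, 0, 0], "grip": -0.53},
  {"travel": [0.04, 0.006, -0.16], "angular": [0, 0, 0], "grip": -0.53},
  {"travel": [0.06, 0.009, -0.16], "angular": [0, 0, 0], "grip": -0.53},
  {"travel": [0.083, 0.013, -0.16], "angular": [0, 0, 0], "grip": -0.53},
])

```text
time: 13.83
ee_pos: [0.4551, 0.0657, 0.1105]
tcp_rot: [180.0, 0.3, -170.9]
wrist_force: [-0.0, -0.4, 1.0]
opening: 0.0202
grasp_force: 0.2
```

carry_out([
  {"travel": [0.023, 0.004, 0], "angular": [0, 0, 0], "grip": -0.53},
  {"travel": [0.046, 0.007, 0], "angular": [0, 0, 0], "grip": -0.53},
  {"travel": [0.069, 0.011, 0], "angular": [0, 0, 0], "grip": -0.53},
  {"travel": [0.092, 0.014, 0], "angular": [0, 0, 0], "grip": -0.53},
  {"travel": [0.115, 0.018, 0], "angular": [0, 0, 0], "grip": -0.53},
  {"travel": [0.138, 0.021, 0], "angular": [0, 0, 0], "grip": -0.53},
  {"travel": [0.161, 0.025, 0], "angular": [0, 0, 0], "grip": -0.53},
  {"travel": [0.184, 0.028, 0], "angular": [0, 0, 0], "grip": -0.53},
])

```text
time: 14.5
ee_pos: [0.5098, 0.0741, 0.1097]
tcp_rot: [180.0, 0.2, -170.9]
wrist_force: [-0.8, -0.3, 1.2]
opening: 0.0204
grasp_force: 0.2
```

carry_out([
  {"travel": [0.023, 0.004, 0], "angular": [0, 0, 0], "grip": -0.53},
  {"travel": [0.046, 0.007, 0], "angular": [0, 0, 0], "grip": -0.53},
  {"travel": [0.069, 0.011, 0], "angular": [0, 0, 0], "grip": -0.53},
  {"travel": [0.092, 0.014, 0], "angular": [0, 0, 0], "grip": -0.53},
  {"travel": [0.115, 0.018, 0], "angular": [0, 0, 0], "grip": -0.53},
  {"travel": [0.138, 0.021, 0], "angular": [0, 0, 0], "grip": -0.53},
  {"travel": [0.161, 0.025, 0], "angular": [0, 0, 0], "grip": -0.53},
  {"travel": [0.184, 0.028, 0], "angular": [0, 0, 0], "grip": -0.53},
])

```text
time: 15.17
ee_pos: [0.565, 0.0825, 0.1097]
tcp_rot: [180.0, 0.2, -170.9]
wrist_force: [0.1, 0.0, 1.0]
opening: 0.0201
grasp_force: 0.2
```

```bash
python3 st.py
```

```text
[0.5659 0.0826 0.1096] [-65.9   1.2] [ 180.     0.3 -170.9]
blue 2172 [-42.7   2.8] fwd,left [23.1  2.3]
```

carry_out([
  {"travel": [0.023, 0.003, 0], "angular": [0, 0, 0.03], "grip": -0.53},
  {"travel": [0.046, 0.007, 0], "angular": [0, 0, 0.05], "grip": -0.53},
  {"travel": [0.069, 0.011, 0], "angular": [0, 0, 0.06], "grip": -0.53},
  {"travel": [0.092, 0.015, 0], "angular": [0, 0, 0.06], "grip": -0.53},
  {"travel": [0.115, 0.019, 0], "angular": [0, 0, 0.06], "grip": -0.53},
  {"travel": [0.138, 0.023, 0], "angular": [0, 0, 0.06], "grip": -0.53},
  {"travel": [0.161, 0.027, 0], "angular": [0, 0, 0.06], "grip": -0.53},
  {"travel": [0.161, 0.027, 0], "angular": [0, 0, 0.06], "grip": -0.53},
])

```text
time: 15.88
ee_pos: [0.6138, 0.0907, 0.1095]
tcp_rot: [180.0, 0.3, -169.2]
wrist_force: [-0.2, 0.0, -0.0]
opening: 0.0201
grasp_force: 0.0
```

carry_out([
  {"travel": [0, 0, 0], "angular": [0, 0, 0], "grip": -0.53},
  {"travel": [0, 0, 0], "angular": [0, 0, 0], "grip": -0.53},
  {"travel": [-0.04, -0.008, 0.01], "angular": [0, 0, 0], "grip": -0.53},
  {"travel": [-0.1, -0.015, 0.12], "angular": [0, 0, 0], "grip": -0.53},
  {"travel": [-0.22, -0.1, 0.25], "angular": [0, 0, 0], "grip": -0.53},
  {"travel": [-0.34, -0.2, 0.3], "angular": [0, 0, 0], "grip": -0.53},
  {"travel": [-0.46, -0.3, 0.35], "angular": [0, 0, 0], "grip": -0.53},
  {"travel": [-0.58, -0.4, 0.4], "angular": [0, 0, 0], "grip": -0.53},
])

```text
time: 16.55
ee_pos: [0.4651, -0.0067, 0.2185]
tcp_rot: [-180.0, 0.3, -169.1]
wrist_force: [-0.2, -1.7, 0.1]
opening: 0.0202
grasp_force: 0.0
```

carry_out([
  {"travel": [-0.05, -0.12, 0.05], "angular": [0, 0, 0], "grip": -0.53},
  {"travel": [-0.1, -0.24, 0.1], "angular": [0, 0, 0], "grip": -0.53},
  {"travel": [-0.1, -0.36, 0.1], "angular": [0, 0, 0], "grip": -0.53},
  {"travel": [-0.1, -0.48, 0.1], "angular": [0, 0, 0], "grip": -0.53},
  {"travel": [-0.1, -0.48, 0.1], "angular": [0, 0, 0], "grip": -0.53},
])

```text
time: 16.97
ee_pos: [0.436, -0.1547, 0.2478]
tcp_rot: [-179.9, 0.3, -169.4]
wrist_force: [1.3, 0.2, 0.2]
opening: 0.0202
grasp_force: 0.0
```

```bash
python3 - <<'E'
from h import *
from g import tog
f,b,K,V=top()
for n in b:print(n,b[n],tog(b[n][0]))
cv2.imwrite("pics/m4.png",cv2.resize(f[140:280,90:300,::-1],(780,520),interpolation=cv2.INTER_CUBIC))
E
```

```text
yellow (array([0.6377, 0.0779, 0.109 ]), np.int32(8)) [  3.8 -16.9]
blue (array([0.6501, 0.0939, 0.109 ]), np.int32(81)) [19.  -3.5]
```

View pics/m4.png

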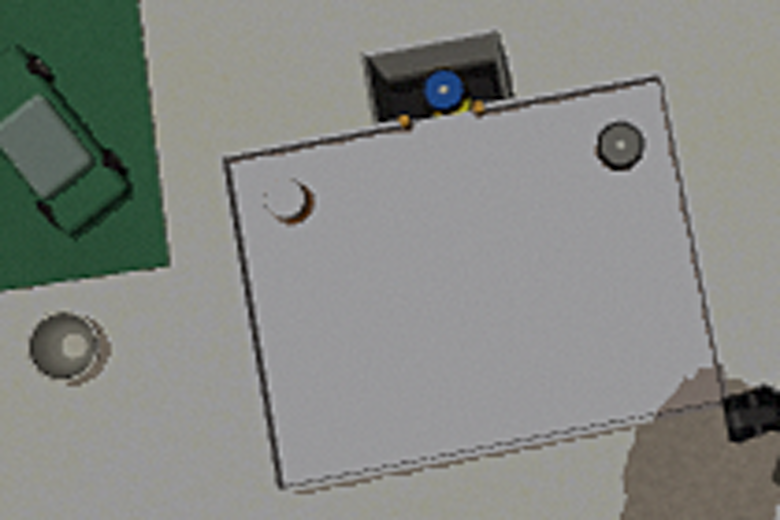

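All three wheels are in the slot: blue at (443,90) lies on top, with yellow's edge showing at (465,106). Grey and the jar haven't moved, and the arm is clear.

```bash
python3 -c "
from workcell import ticket
print(ticket.job_done())"
```

```text
the job is handed in; nothing more can be done
None
```

The red, yellow and blue wheels were pushed in that order through the gate into the catch slot, the grey wheel and jar show no movement in the last top picture, and the job was handed in at about 17 s.

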